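# Roll the bracelet bar into its V-cradle

### The job

Roll the pale wooden bar with red ends along the bench, pushing it from the side with the fingertips, up the ramp of the empty blue cradle until it settles in the groove, lying along it and roughly centred on it. It must roll there, not be lifted or carried; a nudge on its end to centre it is fine. Leave the dark bar in the other cradle, the box of beads and the jar as they stand, and finish with the hand clear.

Things in the scene. Friction and masses are not known exactly. Their poses are not given: they have to be found in the camera images.
- bar: Round bar of pale wood, 50 mm diameter, 160 mm long, waxed (friction about 0.4), 0.17 to 0.3 kg, red ends and stripe. Origin: its middle, on its axis; x runs along the bar, y and z turn as it rolls. Starts at bench level (axis 25 mm up) between the cradles, stripe up, within 0.2 rad of parallel to the grooves. Rolls square to its axis, runs ahead if pushed fast, jams if pressed down on.
- cradle_empty: Empty cradle (goal), left or right: blue, fixed, 80 mm long (x, the groove), 125 mm wide (y), same from either side. Origin on the bench under the groove's middle. Across y: V bottom 3 mm above the bench, sides rising at 35 degrees to a lip 16 mm high at 19 to 22 mm from the middle, then a 22 degree ramp down to the bench at 62 mm from the middle.
- cradle_empty_seat (a point): Where the middle of the bar's axis belongs in the empty cradle: 33.5 mm above the bench over the groove's middle; x along the groove, z up. Crossing the lip the bar's axis is 41 mm up; past the lip it drops 8 mm into the groove by itself, but pushed fast (over about 0.2 m/s) it can roll out over the far lip.
- cradle_full: The other cradle, same shape and colour, fixed about 0.31 to 0.36 m from the empty one and nearly parallel to it, with the dark bar lying in it.
- parked_bar: Bystander: a dark wooden bar with white ends, same size as the loose one, lying in the other cradle, its top 59 mm above the bench. Origin at its middle on its axis.
- bead_box: Bystander: open grey-brown cardboard box 70 x 120 mm, 50 mm high, with coloured beads in it, standing loose on the bench on the side away from the robot. Origin: centre of its underside.
- glue_jar: Bystander: jar 48 mm in diameter, 70 mm high, with orange cap, standing loose on the bench on the side away from the robot. Origin: centre of its underside.
Mind the look-alikes: they are no part of the job. Of the things that look like the bar, the largest one is meant.

How it is judged:
By the outcome, as a careful person would: the job done as asked, in the order asked, and still so for the second after the job is handed in, with the robot touching nothing.
It also fails if it takes over 58 s, if anything falls off the work surface, if the arm or the gripper's body presses on something with over 40 N, if the wrist force passes 120 N, or if a joint passes its speed limit or range.

### The arm

A 6-joint arm with a two-finger parallel gripper is mounted at the origin on the work surface. World frame = base frame: x ahead of the robot, y to its left, z up, the work surface at z = 0. Lengths are in m, angles in rad, forces in N, time in s.
With the tool pointing down it reaches from about 0.35 to 0.975 m from the base axis. Payload 4.9 kg.
Tool frame: the origin (TCP) lies midway between the tips of the shut fingers; the grasp point (between the pads) lies 19 mm behind it; z points along the fingers, x is the direction in which the jaws open and shut, and the axes are right-handed (so a half turn about z gives the same grasp; the last joint's range is limited). The gripper opens to 85 mm and grips with 20 to 120 N. Pads are 22 mm wide; open, the fingers measure 114 mm over their backs; the gripper's body (76 mm by 85 mm) begins 54 mm behind the grasp point. The pads swing forward as they close: fully open they stand 13 mm farther back than shut.
Start: joints at [1.03, 0.053, 1.613, -0, 1.476, -0.119], TCP at [0.256, 0.57, 0.231] pointing down, gripper open.
Joint ranges: [-3.01, 3.01], [-1.01, 2.22], [0.06, 2.58], [-1.02, 4.17], [0.09, 2.62], [-3.14, 3.14]. Speed limits (rad/s): [2.57, 2.57, 3.14, 3.14, 3.14, 3.14].

### API

Orientations are given as a rotation vector (axis times angle).
In Python, from station import ctrl gives the robot as it stands.
- The arm moves only by the tool step_arm, never from a script. Its argument "increments" is text: rows parted by semicolons, each of 6 numbers parted by spaces: the shift along the tool's x, y, z as a fraction of full scale, then the turn, a rotation vector about the tool's x, y, z as a fraction of full scale. In form: x y z rx ry rz; .... A call has 1 to 12 rows; each row shifts and turns the commanded pose from where the row before left it, along the tool's axes as they then stand; what a row does not reach is not made up. Full scale, the value 1, is 0.025 m for a shift and 0.1 rad for a turn. A row lasts 1/12 s, in which the tool goes at most 41.7 mm and 7.16 degrees, less where a joint would pass 70% of its speed; a pose out of reach is approached as far as the arm can. A call with a number of a shift or a turn outside -1 to 1 is refused whole. A call with a gripper value outside its range is refused whole. "fingers" is the opening, from -1 (shut) to 1 (fully open), so that 0 is half open, set as the call begins (left out, the last holds). The fingers move at their own pace and stop on an object; "newtons" is the grip in N (left out, the last holds). Time passes only in rows, so rows that do not move let the fingers close. It gives the time, the measured TCP pose, the force and the opening at its end, in the units of the state.
- ctrl.get_obs(): the state, without advancing time (a new reading comes with each control period).
- ctrl.get_image(name): name is "scene" or "side" or "wrist"; returns a dict with "pixels" (480x640x3 uint8, red, green, blue), "intrinsics" (3x3 intrinsics, pixels), "eye" and "orientation" of the camera in the world. Camera axes: x right, y down, z forward; pixel columns grow to the right and rows downward; lengths in m; the calibration is good to about 2 mm. A picture is of the moment at which its call begins. There is no depth.
- ctrl.finish_job(): hands the job in, once; it reports no verdict.
The state is a dict: "t": time; "q": joint angles; "dq": joint speeds; "effort": joint torques, N m; "tool_pos": TCP position; "tool_rot": TCP orientation; "contact_force": force on the tool from outside, world axes, zero at the start; "wrist_torque": the same for the moment, N m; "opening": finger opening in m.
Only numpy, scipy, OpenCV 4.12 (cv2) and the standard library are available. Lean on these libraries where they do the work, as an engineer would, in place of code of your own. Each camera call takes 0.05 s, during which the arm holds its last target.

## Working session

There is one attempt and no reset: what is moved stays moved. The work goes in short steps, Python scripts to look and compute and a tool call to move; the robot and the scene stay as the last step left them, time stands still between calls to the robot, and variables do not carry over. Pictures are saved under pics/ and viewed, and the job is handed in when it is done.

Besides the shell and the picture viewer there is one more tool, called after "Call:" as name(argument=value, ...) on one line, values as JSON. step_arm: Moves the arm, as the interface text tells. Shift numbers are shares of 0.025 m and turn numbers shares of 0.1 rad, none past 1 either way. Its arguments: {"type":"object","properties":{"increments":{"type":"string"},"fingers":{"type":"number"},"newtons":{"type":"number"}},"required":["increments"]}

```bash
ls && mkdir -p pics && cat > h.py <<'E'
import numpy as np,cv2
from scipy.spatial.transform import Rotation as R
from station import ctrl
def snap(n,f):
    im=ctrl.get_image(n); cv2.imwrite(f'pics/{f}.png',im['pixels'][:,:,::-1]); np.savez(f'pics/{f}.npz',**{k:np.array(v) for k,v in im.items()}); return im
def rot(im):
    o=np.array(im['orientation'],float)
    return o if o.shape==(3,3) else R.from_rotvec(o).as_matrix()
def ray(im,uv,z):
    K=np.array(im['intrinsics']);e=np.array(im['eye']);M=rot(im)
    d=M@np.linalg.solve(K,np.array([uv[0],uv[1],1.]))
    return e+d*(z-e[2])/d[2]
def proj(im,p):
    K=np.array(im['intrinsics']);q=rot(im).T@(np.array(p)-np.array(im['eye']));q=K@q;return q[:2]/q[2]
E
python3 - <<'E'
from h import *
for n in ['scene','side','wrist']:
    im=snap(n,n+'0'); print(n,np.array(im['eye']).round(3),np.array(im['orientation']).round(3).tolist(),np.array(im['intrinsics']).tolist())
print(ctrl.get_obs())
E
```

```text
pics
scene [0.94  0.349 0.525] [-1.058, -2.408, 1.02] [[476.7441299277928, 0.0, 317.76697373486], [0.0, 476.7441299277928, 237.60285367765906], [0.0, 0.0, 1.0]]
side [ 0.333 -0.539  0.559] [-2.208, 0.474, -0.224] [[554.5343981237962, 0.0, 314.23241526888916], [0.0, 554.5343981237962, 237.8754458831911], [0.0, 0.0, 1.0]]
wrist [0.189 0.599 0.373] [2.419, 1.569, 0.23] [[403.97191958773726, 0.0, 323.1982986187646], [0.0, 403.97191958773726, 235.7013897078714], [0.0, 0.0, 1.0]]
{'t': 0.15, 'q': array([ 1.03000365e+00,  5.32479122e-02,  1.61397618e+00, -3.46486552e-06,
        1.47602397e+00, -1.19002139e-01]), 'dq': array([ 0.00052916, -0.00159483, -0.00316327,  0.00022251,  0.00014331,
       -0.0019216 ]), 'effort': array([-4.50373982e-04, -3.94241595e+01, -3.70723379e+01, -1.99926180e-04,
        4.71085135e-03,  2.21771461e-05]), 'tool_pos': array([0.25561826, 0.56979766, 0.23032042]), 'tool_rot': array([ 2.63663442e+00,  1.70679915e+00, -2.33225898e-03]), 'contact_force': array([-0.24919854,  0.11386478,  0.92273996]), 'wrist_torque': array([-0.02435829,  0.00153134,  0.05258178]), 'opening': 0.08512790621800907}
```

View pics/scene0.png

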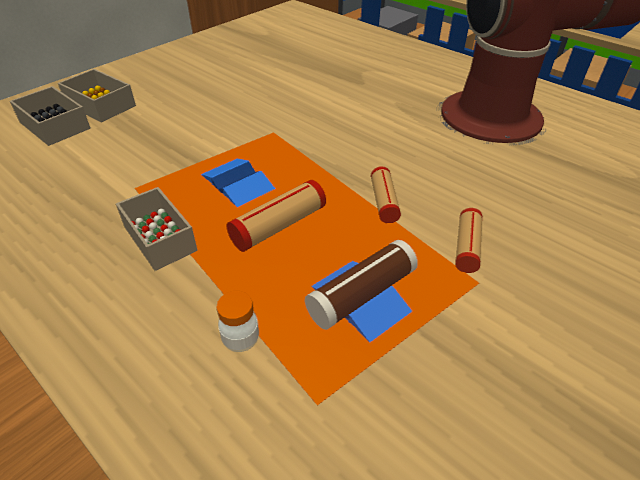

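View pics/side0.png

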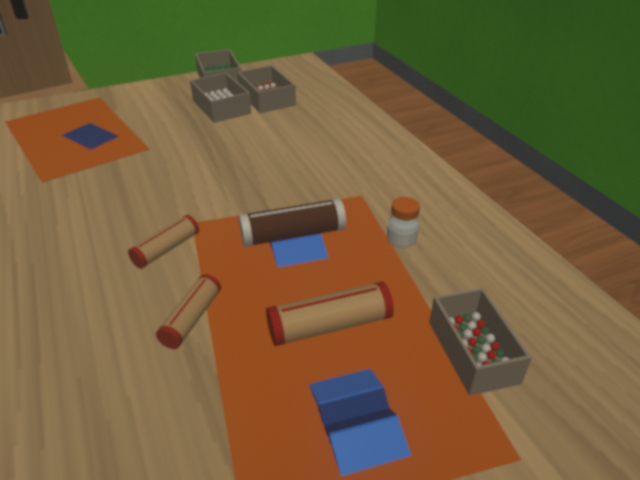

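View pics/wrist0.png

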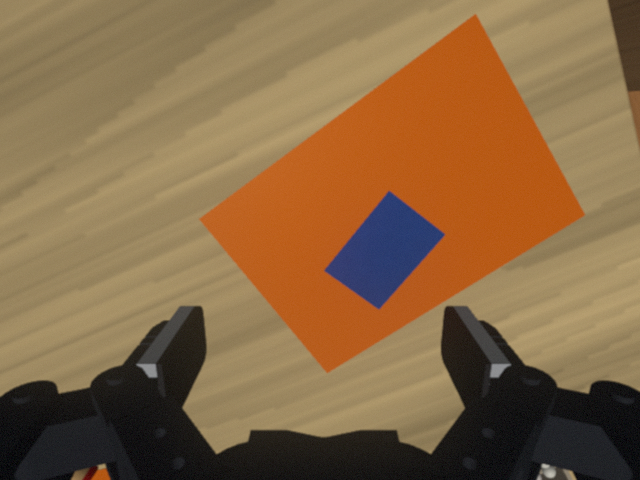

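Scene view: the candidates with red ends are at (277,215), (385,193) and (469,240). The one at (277,215), side (330,313), is the largest and lies between the two cradles. The empty cradle is at scene (240,183), side (360,420). The jar is at scene (238,320) and the box at (157,228). I'll enlarge to confirm and measure.

```bash
python3 - <<'E'
from h import *
a=cv2.imread('pics/side0.png');b=cv2.imread('pics/scene0.png')
c1=cv2.resize(a[270:480,230:540],None,fx=2.4,fy=2.4,interpolation=cv2.INTER_CUBIC)
cv2.imwrite('pics/c1.png',c1[:600,:800])
c2=cv2.resize(b[140:350,190:500],None,fx=2.5,fy=2.5,interpolation=cv2.INTER_CUBIC)
cv2.imwrite('pics/c2.png',c2[:600,:800])
for n in ['scene','side']:
    im=np.load(f'pics/{n}0.npz'); hsv=cv2.cvtColor(im['pixels'],cv2.COLOR_RGB2HSV)
    H,S,V=[hsv[:,:,i].astype(int) for i in range(3)]
    for name,m in [('blue',(H>100)&(H<125)&(S>120)),('red',((H<4)|(H>174))&(S>170)),('white',(S<40)&(V>110))]:
        k,l,st,ce=cv2.connectedComponentsWithStats(m.astype(np.uint8))
        for i in range(1,k):
            if st[i,4]>60: print(n,name,st[i].tolist(),ce[i].round(1),'bench',ray(im,ce[i],.0).round(3),'z25',ray(im,ce[i],.025).round(3))
E
```

```text
scene blue [360, 0, 21, 26, 437] [370.7  11.3] bench [-0.328 -0.584  0.   ] z25 [-0.267 -0.54   0.025]
scene blue [418, 6, 56, 51, 1350] [446.3  30.5] bench [-0.353 -0.327  0.   ] z25 [-0.291 -0.295  0.025]
scene blue [589, 21, 51, 17, 323] [615.3  30.1] bench [-0.693  0.032  0.   ] z25 [-0.615  0.047  0.025]
scene blue [538, 39, 102, 71, 2732] [590.   74.2] bench [-0.35   0.084  0.   ] z25 [-0.289  0.097  0.025]
scene blue [202, 159, 73, 48, 1875] [238.6 181. ] bench [ 0.525 -0.222  0.   ] z25 [ 0.545 -0.194  0.025]
scene blue [312, 261, 46, 29, 266] [334.  274.8] bench [0.579 0.054 0.   ] z25 [0.596 0.068 0.025]
scene blue [346, 286, 65, 56, 1794] [379.  313.4] bench [0.59  0.145 0.   ] z25 [0.607 0.154 0.025]
scene red [306, 180, 20, 23, 124] [317.9 189.4] bench [ 0.446 -0.1    0.   ] z25 [ 0.47  -0.078  0.025]
scene red [243, 185, 66, 36, 109] [275.  202.7] bench [ 0.523 -0.129  0.   ] z25 [ 0.543 -0.106  0.025]
scene red [227, 219, 25, 32, 303] [239.1 231.9] bench [ 0.613 -0.118  0.   ] z25 [ 0.629 -0.096  0.025]
scene white [125, 14, 47, 41, 783] [149.8  34.8] bench [ 0.25  -0.
[... 1160 characters left out ...]
de red [488, 343, 11, 16, 79] [492.9 350. ] bench [ 0.732 -0.209  0.   ] z25 [ 0.715 -0.223  0.025]
side white [206, 88, 26, 12, 174] [219.   93.8] bench [0.635 0.688 0.   ] z25 [0.621 0.633 0.025]
side white [335, 200, 9, 25, 130] [339.7 211.9] bench [0.686 0.143 0.   ] z25 [0.67  0.112 0.025]
side white [240, 215, 11, 27, 196] [245.4 227.7] bench [0.525 0.167 0.   ] z25 [0.516 0.135 0.025]
side white [389, 218, 29, 27, 588] [403.4 230.6] bench [0.758 0.053 0.   ] z25 [0.739 0.027 0.025]
side white [464, 321, 11, 16, 92] [469. 329.] bench [ 0.726 -0.167  0.   ] z25 [ 0.708 -0.183  0.025]
side white [478, 343, 12, 18, 103] [483.3 352. ] bench [ 0.719 -0.206  0.   ] z25 [ 0.702 -0.221  0.025]
```

View pics/c1.png

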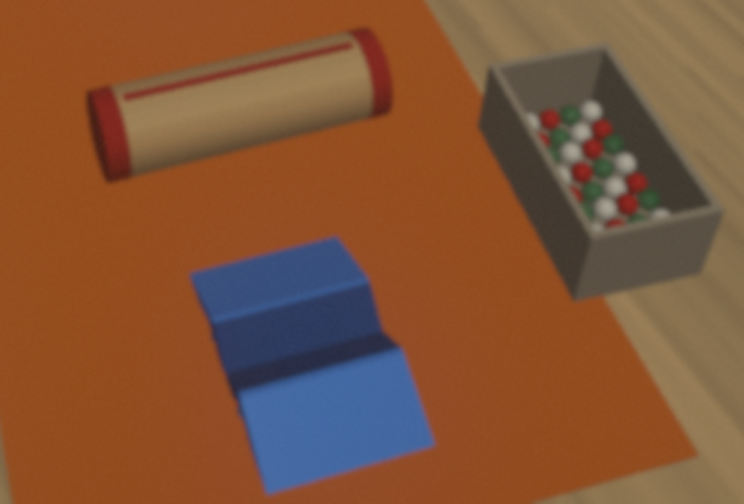

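View pics/c2.png

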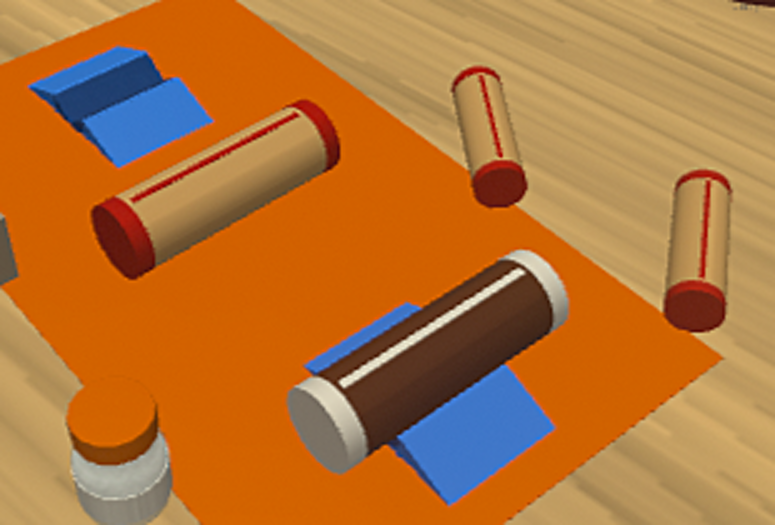

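```bash
python3 - <<'E'
from h import *
sd=np.load('pics/side0.npz');sc=np.load('pics/scene0.npz')
f1=lambda p:np.array(p)/2.4+[230,270]
f2=lambda p:np.array(p)/2.5+[190,140]
P=[ray(sd,f1(p),0) for p in [(267,493),(434,443),(191,273),(337,238)]]
for p in P: print('side corner',p.round(4))
Q=[ray(sc,f2(p),0) for p in [(118,165),(212,121)]]
for p in Q: print('scene corner',p.round(4))
c=np.mean(P,0);d=(P[1]-P[0]+P[3]-P[2]);print('center',c,'ang',np.arctan2(d[1],d[0]),np.linalg.norm(P[1]-P[0]),np.linalg.norm(P[3]-P[2]),np.linalg.norm((P[0]+P[1]-P[2]-P[3])/2))
print('far lip scene', [ray(sc,f2(p),.016).round(4) for p in [(30,87),(122,46)]])
print('lips side z16',[ray(sd,f1(p),.016).round(4) for p in [(217,322),(368,280),(237,393),(402,348)]])
# stripe z=.05
print('stripe side',[ray(sd,f1(p),.05).round(4) for p in [(123,97),(352,45)]])
print('stripe scene',[ray(sc,f2(p),.05).round(4) for p in [(132,201),(298,115)]])
# parked stripe z .0585
print('parked stripe scene',[ray(sc,f2(p),.0585).round(4) for p in [(342,384),(522,271)]])
# near end disc scene: bar centre
print('bar +x end disc center scene z25',ray(sc,f2((121,240)),.025).round(4))
print('bar -x end disc center side z25',ray(sd,f1((104,137)),.025).round(4))
# parked
print('parked cradle +y foot scene',[ray(sc,f2(p),0).round(4) for p in [(449,504),(554,428)]])
print('jar base scene/side',ray(sc,(238,350),0).round(3),'box corners side', [ray(sd,f1(p),.05).round(3) for p in [(490,65),(603,47),(720,210),(592,235)]])
E
```

```text
side corner [ 0.4801 -0.279   0.    ]
side corner [ 0.5592 -0.2889  0.    ]
side corner [ 0.4965 -0.1595  0.    ]
side corner [ 0.5742 -0.1706  0.    ]
scene corner [ 0.5729 -0.1699  0.    ]
scene corner [ 0.496  -0.1579  0.    ]
center [ 0.52751143 -0.2245029   0.        ] ang -0.13315421990300547 0.07975468883406289 0.07855170134379676 0.11997505348331011
far lip scene [array([ 0.5704, -0.2655,  0.016 ]), array([ 0.4926, -0.2563,  0.016 ])]
lips side z16 [array([ 0.4918, -0.201 ,  0.016 ]), array([ 0.569 , -0.2096,  0.016 ]), array([ 0.4844, -0.2386,  0.016 ]), array([ 0.5645, -0.2492,  0.016 ])]
stripe side [array([ 0.4942, -0.077 ,  0.05  ]), array([ 0.623 , -0.0922,  0.05  ])]
stripe scene [array([ 0.624, -0.089,  0.05 ]), array([ 0.4963, -0.0734,  0.05  ])]
parked stripe scene [array([0.6491, 0.1005, 0.0585]), array([0.522 , 0.1203, 0.0585])]
bar +x end disc center scene z25 [ 0.6352 -0.0902  0.025 ]
bar -x end disc center side z25 [ 0.4821 -0.0774  0.025 ]
parked cradle +y foot scene [array([0.6346, 0.1632, 0.    ]), array([0.557 , 0.1753, 0.    ])]
jar base scene/side [0.758 0.048 0.   ] box corners side [array([ 0.683, -0.136,  0.05 ]), array([ 0.747, -0.15 ,  0.05 ]), array([ 0.729, -0.265,  0.05 ]), array([ 0.663, -0.252,  0.05 ])]
```

The enlarged crop confirms it: the 160 mm bar with red ends and a red stripe lies between the cradles, and the two smaller ones on the robot's side are look-alikes.

- **Empty cradle:** about (0.5275, -0.2245), yaw -0.133.
- **Bar:** about (0.559, -0.083), yaw -0.12.

I'll push with the open fingers as two contacts along the bar, moving along tool +y.

Call:
step_arm(increments="-0.76 0.96 0 0 0 0;-0.76 0.96 0 0 0 0;-0.76 0.96 0 0 0 0;-0.76 0.96 0 0 0 0;-0.76 0.96 0 0 0 0;-0.76 0.96 0 0 0 0;-0.76 0.96 0 0 0 0;-0.76 0.96 0 0 0 0;-0.76 0.96 0 0 0 0;-0.76 0.96 0 0 0 0;-0.76 0.96 0 0 0 0;-0.76 0.96 0 0 0 0", fingers=1)

```text
t: 1.15
tool_pos: [0.4255, 0.2428, 0.2311]
tool_rot: [-2.637, -1.707, 0.0]
contact_force: [-1.3, -0.4, -0.3]
opening: 0.0853
```

Call:
step_arm(increments="-0.76 0.96 0 0 0 0;-0.76 0.96 0 0 0 0;-0.76 0.96 0 0 0 0;-0.76 0.96 0 0 0 0;-0.76 0.96 0 0 0 0;-0.76 0.96 0 0 0 0;-0.76 0.96 0 0 0 0;-0.76 0.96 0 0 0 0;-0.76 0.96 0 0 0 0;-0.76 0.96 0 0 0 0;0 0 0 0 0 0")

```text
t: 2.07
tool_pos: [0.5678, -0.0315, 0.2308]
tool_rot: [2.64, 1.7, -0.002]
contact_force: [-0.9, 0.5, 0.1]
opening: 0.0853
```

Call:
step_arm(increments="0 0 0 0 0 1;0 0 0 0 0 1;0 0 0 0 0 1;0 0 0 0 0 1;0 0 0 0 0 1;0 0 0 0 0 1;0 0 0 0 0 1;0 0 0 0 0 1;0 0 0 0 0 1;0 0 0 0 0 1;0 0 0 0 0 1;0 0 0 0 0 1")

```text
t: 3.07
tool_pos: [0.566, -0.0268, 0.2309]
tool_rot: [-3.14, 0.087, 0.001]
contact_force: [0.1, -0.4, 1.0]
opening: 0.0852
```

Call:
step_arm(increments="0 0 0 0 0 0.8;0 0 0 0 0 0;0 0 0 0 0 0")

```text
t: 3.32
tool_pos: [0.5661, -0.0269, 0.231]
tool_rot: [-3.135, 0.202, 0.001]
contact_force: [-0.4, 0.8, 0.2]
opening: 0.0853
```

```bash
python3 - <<'E'
from h import *
im=snap('wrist','wrist1'); snap('scene','scene1'); print(np.array(im['eye']).round(3))
b=cv2.imread('pics/scene1.png');a=cv2.imread('pics/wrist1.png')
cv2.imwrite('pics/m1.png',np.hstack([cv2.resize(a,(400,300)),cv2.resize(b,(400,300))]))
E
```

```text
[0.576 0.045 0.373]
```

View pics/wrist1.png

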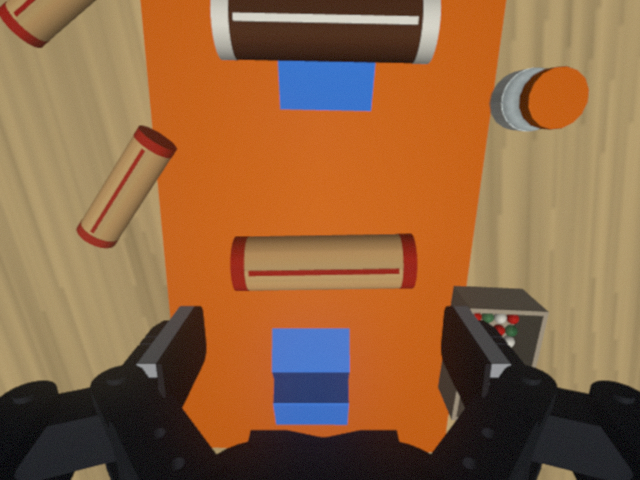

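Wrist view: the bar spans (232–415, 262) with its stripe from (249,273) to (398,271). The empty cradle spans (272–350, 328–425), and the box is to the right at (490,340).

```bash
python3 - <<'E'
from h import *
im=np.load('pics/wrist1.npz')
for n,p,z in [('stripe',(249,273.5),.05),('stripe',(398,271),.05),('foot',(272,328),0),('foot',(349,328),0),('lip',(274,373),.016),('lip',(349,372.5),.016),('groove',(0,0),0),('box',(453,287),.05),('box',(442,385),.05),('box',(438,365),.05)]:
    print(n,ray(im,p,z).round(4))
hsv=cv2.cvtColor(im['pixels'],cv2.COLOR_RGB2HSV);H,S,V=[hsv[:,:,i].astype(int) for i in range(3)]
m=((H>100)&(H<125)&(S>120)).astype(np.uint8)
m[:250]=0
ys,xs=np.nonzero(m);print(ys.min(),ys.max(),xs.min(),xs.max(),cv2.minAreaRect(np.c_[xs,ys].astype(np.float32)))
E
```

```text
stripe [ 0.4958 -0.0783  0.05  ]
stripe [ 0.6233 -0.0922  0.05  ]
foot [ 0.4961 -0.1604  0.    ]
foot [ 0.5755 -0.1705  0.    ]
lip [ 0.4931 -0.2034  0.016 ]
lip [ 0.5699 -0.2126  0.016 ]
groove [0.3241 0.1664 0.    ]
box [ 0.6697 -0.1132  0.05  ]
box [ 0.656  -0.2128  0.05  ]
box [ 0.6533 -0.1904  0.05  ]
329 479 1 639 ((319.99993896484375, 403.99993896484375), (637.9998779296875, 149.99996948242188), -0.0)
```

Call:
step_arm(increments="0 0 1 0 0 0;0 0 1 0 0 0;0 0 1 0 0 0;0 0 1 0 0 0;0 0 1 0 0 0;0 0 1 0 0 0;0 0 1 0 0 0;0 0 1 0 0 0;0 0 0.5 0 0 0;0 0 0.4 0 0 0;0 0 0 0 0 0")

```text
t: 4.33
tool_pos: [0.5651, -0.0271, 0.0069]
tool_rot: [-3.134, 0.205, 0.006]
contact_force: [-0.6, 0.1, 0.2]
opening: 0.0856
```

Call:
step_arm(increments="0 0.15 0 0 0 0;0 0.15 0 0 0 0;0 0.15 0 0 0 0;0 0.15 0 0 0 0;0 0.15 0 0 0 0;0 0.1 0 0 0 0;0 0 0 0 0 0")

```text
t: 4.92
tool_pos: [0.5638, -0.0491, 0.0092]
tool_rot: [3.135, -0.207, 0.001]
contact_force: [-0.1, -0.0, -0.5]
opening: 0.0857
```

```bash
python3 - <<'E'
from h import *
im=snap('wrist','wrist2'); im=snap('side','side2');print(ctrl.get_obs()['tool_pos'],ctrl.get_obs()['contact_force'])
a=cv2.imread('pics/wrist2.png');b=cv2.imread('pics/side2.png')
cv2.imwrite('pics/m2.png',np.hstack([cv2.resize(a,(400,300)),cv2.resize(b[200:,150:550],(400,300))]))
E
```

```text
[ 0.56367468 -0.04856848  0.00888461] [-0.1790416  -0.23631597 -0.03800769]
```

View pics/m2.png

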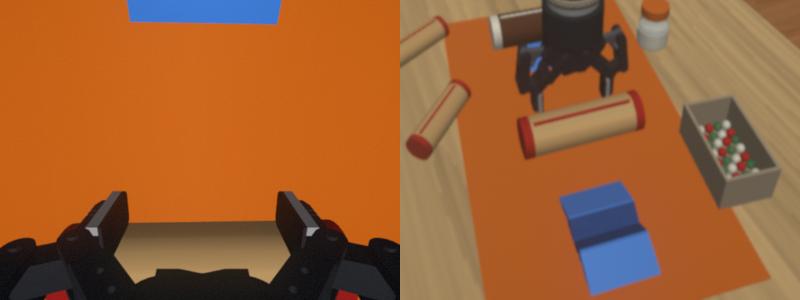

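Fingers are just behind the bar and centred on it. I'll push slowly.

Call:
step_arm(increments="0 0.12 0 0 0 0;0 0.12 0 0 0 0;0 0.12 0 0 0 0;0 0.12 0 0 0 0;0 0.12 0 0 0 0;0 0.12 0 0 0 0;0 0.12 0 0 0 0;0 0.12 0 0 0 0;0 0.12 0 0 0 0;0 0.12 0 0 0 0")

```text
t: 5.85
tool_pos: [0.5597, -0.0785, 0.0088]
tool_rot: [-3.135, 0.206, 0.0]
contact_force: [-0.0, 1.2, -0.7]
opening: 0.0856
```

```bash
cat > look.py <<'E'
import sys
from h import *
k=sys.argv[1]
im=snap('side','side'+k);w=snap('wrist','wrist'+k);o=ctrl.get_obs();print(o['t'],o['tool_pos'].round(4),o['contact_force'].round(1))
a=cv2.imread(f'pics/wrist{k}.png');b=cv2.imread(f'pics/side{k}.png')
cv2.imwrite(f'pics/m{k}.png',np.hstack([cv2.resize(b[200:,200:520],(480,420)),cv2.resize(a,(320,240))[np.r_[0:240,[239]*180]]]))
E
python3 look.py 3
```

```text
5.95 [ 0.5597 -0.0786  0.0088] [ 0.5  0.7 -0. ]
```

View pics/m3.png

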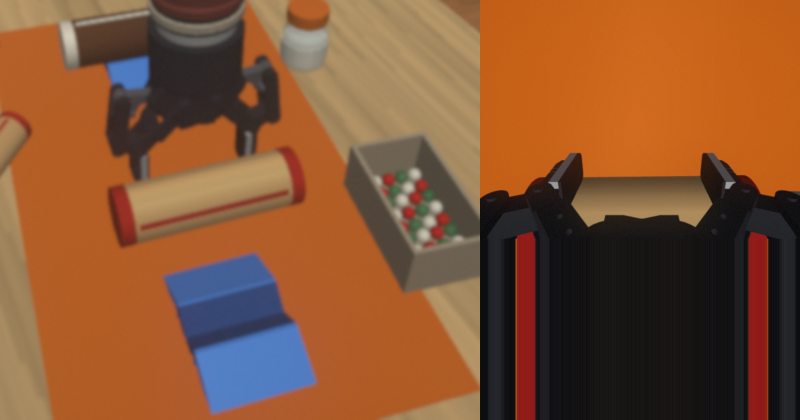

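The bar is rolling: the stripe has turned and it stays square to the fingers. Continuing to the ramp and up it.

Call:
step_arm(increments="0 0.12 0 0 0 0;0 0.12 0 0 0 0;0 0.12 0 0 0 0;0 0.12 0 0 0 0;0 0.12 0 0 0 0;0 0.12 0 0 0 0;0 0.12 0 0 0 0;0 0.12 0 0 0 0;0 0.12 0 0 0 0;0 0.12 0 0 0 0;0 0.12 0 0 0 0;0 0.12 0 0 0 0")

```text
t: 6.95
tool_pos: [0.555, -0.1141, 0.0088]
tool_rot: [3.135, -0.206, -0.0]
contact_force: [0.4, -0.2, 0.3]
opening: 0.085
```

Call:
step_arm(increments="0 0.1 0 0 0 0;0 0.1 0 0 0 0;0 0.1 0 0 0 0;0 0.1 0 0 0 0;0 0.1 -0.05 0 0 0;0 0.1 -0.05 0 0 0;0 0.1 -0.05 0 0 0;0 0.1 -0.05 0 0 0")

```text
t: 7.62
tool_pos: [0.5534, -0.1318, 0.0149]
tool_rot: [-3.13, 0.206, -0.002]
contact_force: [0.6, 10.6, 6.8]
opening: 0.0854
```

```bash
python3 look.py 4
```

```text
7.7167 [ 0.5534 -0.1322  0.0151] [0.4 8.  6.3]
```

View pics/m4.png

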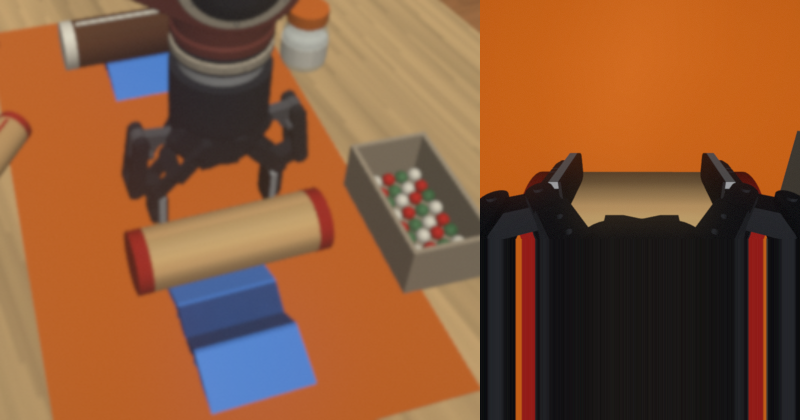

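The force (10.6 N back, 6.8 N up) shows the bar binding at the foot of the ramp. Friction on the vertical fingers holds its rear face down. I'll ease back slightly, tilt the fingers tip-forward by about 0.25 rad so the push goes more nearly along the ramp, and rise along the slope.

Call:
step_arm(increments="0 -0.1 0 0 0 0;0 -0.1 0 -0.4 0 0;0 -0.1 0 -0.4 0 0;0 -0.1 0 -0.4 0 0;0 -0.1 0 -0.4 0 0;0 -0.1 0 -0.4 0 0;0 -0.1 0.2 -0.5 0 0;0 -0.1 0.2 0 0 0;0 0 0.1 0 0 0;0 0 0 0 0 0;0 0 0 0 0 0")

```text
t: 8.63
tool_pos: [0.5544, -0.1173, -0.0007]
tool_rot: [2.886, -0.19, -0.025]
contact_force: [0.1, -0.1, 0.8]
opening: 0.0852
```

```bash
python3 look.py 5; python3 -c "
from h import *
print(ctrl.get_obs()['tool_rot'], R.from_rotvec(ctrl.get_obs()['tool_rot']).as_matrix().round(3))"
```

```text
8.7333 [ 5.548e-01 -1.175e-01 -1.000e-04] [-0.4 -0.7  0.5]
[ 2.88592232 -0.19072812 -0.02314938] [[ 0.991 -0.128 -0.032]
 [-0.132 -0.961 -0.245]
 [ 0.001  0.247 -0.969]]
```

View pics/m5.png

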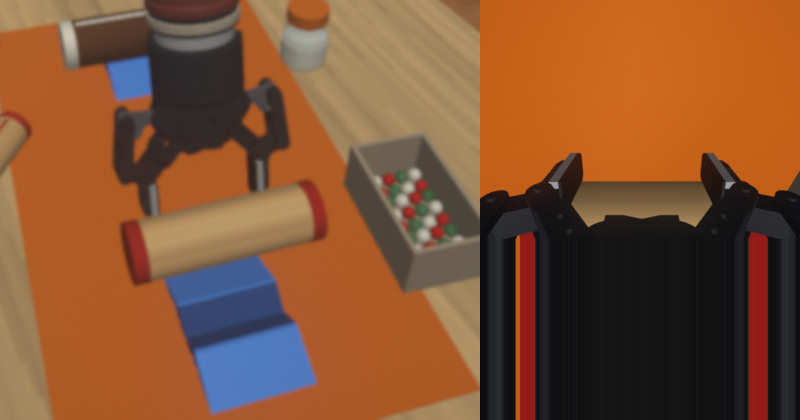

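Call:
step_arm(increments="0 0.12 0.02 0 0 0;0 0.12 0.01 0 0 0;0 0.12 -0.01 0 0 0;0 0.12 -0.02 0 0 0;0 0.12 -0.02 0 0 0;0 0.12 -0.02 0 0 0;0 0.12 -0.02 0 0 0;0 0.12 -0.02 0 0 0")

```text
t: 9.4
tool_pos: [0.5521, -0.1392, 0.0079]
tool_rot: [2.887, -0.189, -0.022]
contact_force: [1.3, 5.2, 2.2]
opening: 0.0855
```

```bash
python3 look.py 6
```

```text
9.5 [ 0.5521 -0.1396  0.008 ] [0.9 3.1 2.4]
```

View pics/m6.png

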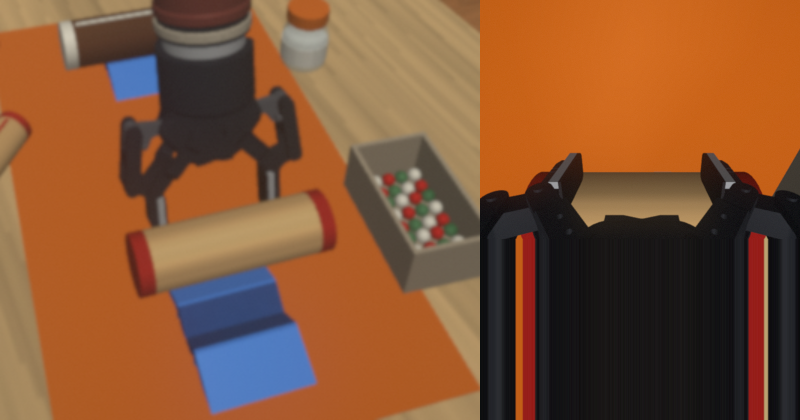

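Call:
step_arm(increments="0 0.12 -0.02 0 0 0;0 0.12 -0.02 0 0 0;0 0.12 -0.02 0 0 0;0 0.12 -0.02 0 0 0;0 0.12 -0.02 0 0 0;0 0.12 -0.02 0 0 0;0 0.12 -0.02 0 0 0")

```text
t: 10.08
tool_pos: [0.549, -0.159, 0.0161]
tool_rot: [2.886, -0.189, -0.024]
contact_force: [0.2, 4.7, 2.4]
opening: 0.0854
```

```bash
python3 look.py 7
```

```text
10.1833 [ 0.549  -0.1595  0.0162] [1.4 1.7 1. ]
```

View pics/m7.png

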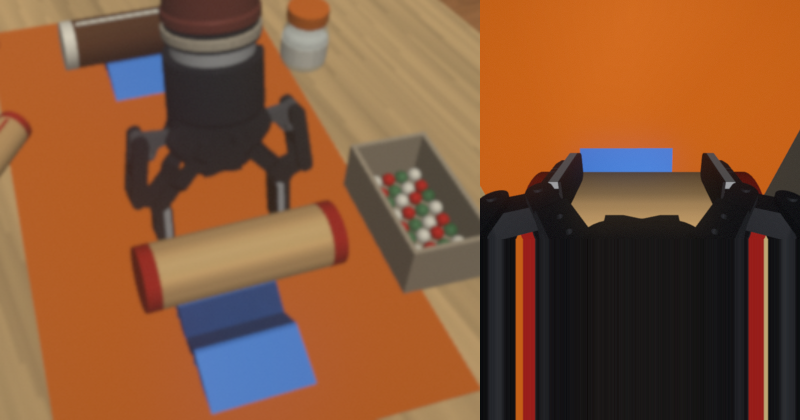

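Call:
step_arm(increments="0 0.1 -0.02 0 0 0;0 0.1 -0.02 0 0 0;0 0.1 -0.01 0 0 0;0 0.08 0 0 0 0;0 0.08 0 0 0 0;0 0.08 0 0 0 0")

```text
t: 10.68
tool_pos: [0.5471, -0.1721, 0.0204]
tool_rot: [2.885, -0.189, -0.025]
contact_force: [0.5, 0.2, 0.2]
opening: 0.0857
```

```bash
python3 look.py 8
```

```text
10.7833 [ 0.5472 -0.1722  0.0205] [-0.1 -0.1 -0.1]
```

View pics/m8.png

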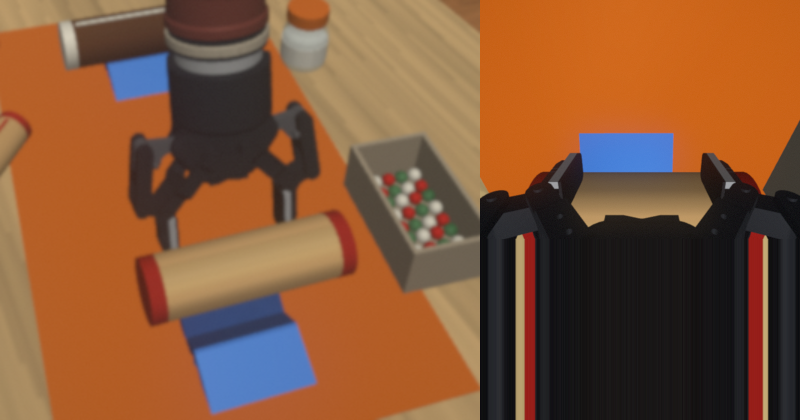

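The force has dropped to about zero, so the bar is on the lip's flat. A few more gentle millimetres.

Call:
step_arm(increments="0 0.06 0 0 0 0;0 0.06 0 0 0 0;0 0.06 0 0 0 0;0 0.06 0 0 0 0;0 0 0 0 0 0;0 0 0 0 0 0")

```text
t: 11.28
tool_pos: [0.5468, -0.1773, 0.0221]
tool_rot: [2.886, -0.19, -0.024]
contact_force: [0.7, -0.1, -0.8]
opening: 0.0852
```

```bash
python3 look.py 9
```

```text
11.3833 [ 0.5467 -0.1771  0.022 ] [ 0.  -1.5 -0.5]
```

View pics/m9.png

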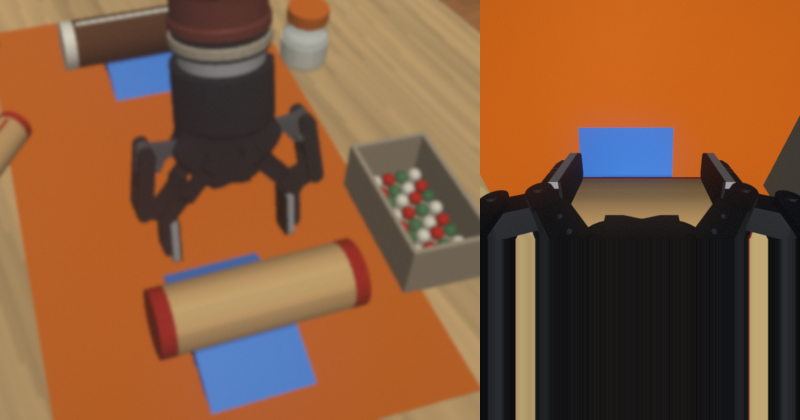

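The bar has dropped into the groove. Now I'll lift clear, untilt and measure centring.

Call:
step_arm(increments="0 -0.2 -0.5 0 0 0;0 -0.5 -1 0 0 0;0 -0.5 -1 0.5 0 0;0 -0.5 -1 0.5 0 0;0 -0.5 -1 0.5 0 0;0 -0.5 -1 0.5 0 0;0 -0.5 -1 0.5 0 0;0 -0.5 -1 0 0 0;0 -0.5 0 0 0 0;0 -0.5 0 0 0 0;0 0 0 0 0 0", fingers=-1)

```text
t: 12.3
tool_pos: [0.5653, -0.032, 0.1928]
tool_rot: [-3.134, 0.201, 0.001]
contact_force: [-0.2, -0.8, -0.2]
opening: -0.0001
```

```bash
python3 - <<'E'
from h import *
o=ctrl.get_obs();print(o['t'],o['tool_pos'],o['tool_rot'],o['opening'])
for n in ['wrist','side','scene']: snap(n,n+'10')
E
```

```text
12.3 [ 0.56529758 -0.03199027  0.19276662] [-3.13437746e+00  2.01409924e-01  6.92970325e-04] -0.00014949517696751343
```

View pics/wrist10.png

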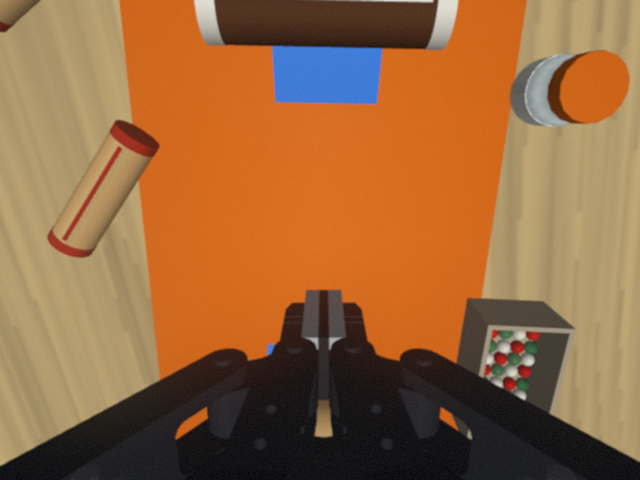

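View pics/side10.png

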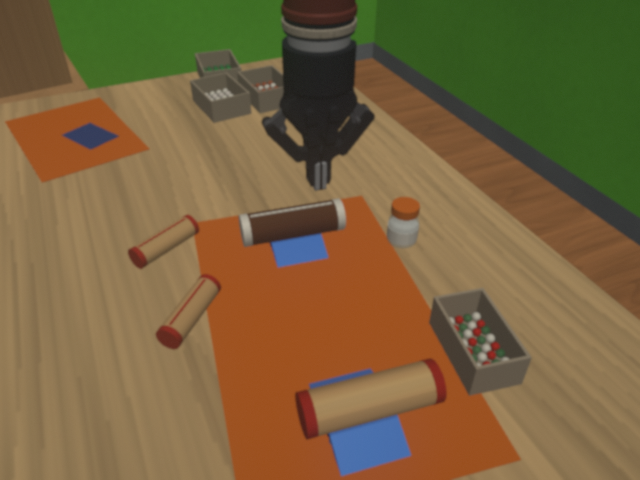

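View pics/scene10.png

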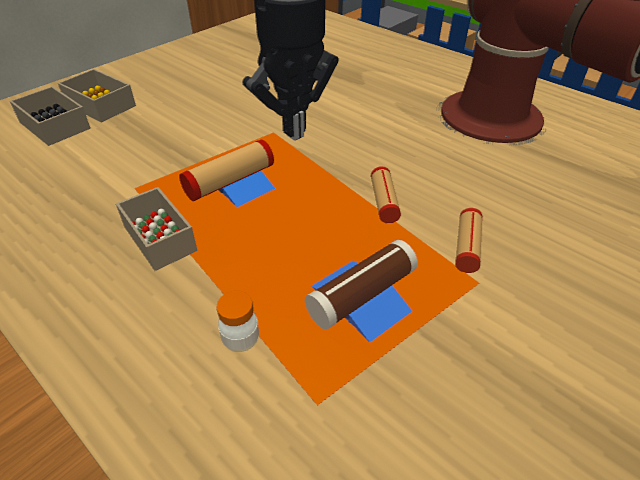

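The bar sits in the groove, spanning side (298–445, 398) and scene (180–274, 170), but it overhangs more on the box side. I'll measure the offset and the gap to the box.

```bash
python3 - <<'E'
from h import *
a=cv2.imread('pics/side10.png');b=cv2.imread('pics/scene10.png')
cv2.imwrite('pics/c10.png',np.hstack([cv2.resize(a[340:480,280:540],None,fx=1.54,fy=1.54*2,interpolation=3)[:430,:400],cv2.resize(b[120:270,110:290],(400,430),interpolation=3)]))
sd=np.load('pics/side10.npz');sc=np.load('pics/scene10.npz')
c=np.array([.5278,-.226,0]);u=np.array([np.cos(.13),-np.sin(.13),0]);v=np.array([np.sin(.13),np.cos(.13),0])
for im,n in [(sd,'side'),(sc,'scene')]:
    hsv=cv2.cvtColor(im['pixels'],cv2.COLOR_RGB2HSV);H,S,V=[hsv[:,:,i].astype(int) for i in range(3)]
    m=(((H<4)|(H>174))&(S>170)).astype(np.uint8)
    k,l,st,ce=cv2.connectedComponentsWithStats(m)
    for i in range(1,k):
        if st[i,4]>80: print(n,st[i].tolist(),ce[i].round(1))
def pr(im,p,z,t): q=ray(im,p,z)-c; print(t,(q@u).round(4),(q@v).round(4))
pr(sd,(308,413),.0335,'-u disc side'); pr(sc,(190,186),.0335,'+u disc scene')
# predicted outline for given offset
for off in (0,.01,.015,.02):
    print(off,[proj(im,c+u*(off+s*.08)+[0,0,.0335]).round(1).tolist() for im in (sd,sc) for s in (-1,1)])
for p in [(431,298),(460,365),(470,388)]: pr(sd,p,.05 if p[1]<370 else 0,'box side')
for p in [(117,206),(156,243),(158,269),(187,190)]: pr(sc,p,.05 if p[1]<260 else 0,'box scene')
E
```

```text
side [427, 361, 18, 40, 261] [437.5 379. ]
side [298, 392, 19, 46, 449] [308.  414.2]
scene [256, 140, 18, 26, 128] [267.3 151. ]
scene [180, 171, 21, 30, 362] [190.2 185.3]
-u disc side -0.0588 0.0019
+u disc scene 0.0885 0.0035
0 [[289.6, 419.5], [425.4, 383.7], [270.6, 149.0], [193.5, 183.0]]
0.01 [[298.6, 417.1], [433.4, 381.6], [266.2, 150.9], [188.1, 185.4]]
0.015 [[303.0, 415.9], [437.3, 380.5], [264.0, 151.9], [185.5, 186.5]]
0.02 [[307.5, 414.8], [441.3, 379.5], [261.7, 152.9], [182.8, 187.7]]
box side 0.1378 0.1087
box side 0.1217 0.0014
box side 0.1434 0.0002
box scene 0.2075 -0.003
box scene 0.1985 0.1099
box scene 0.207 0.1082
box scene 0.1056 0.0305
```

View pics/c10.png

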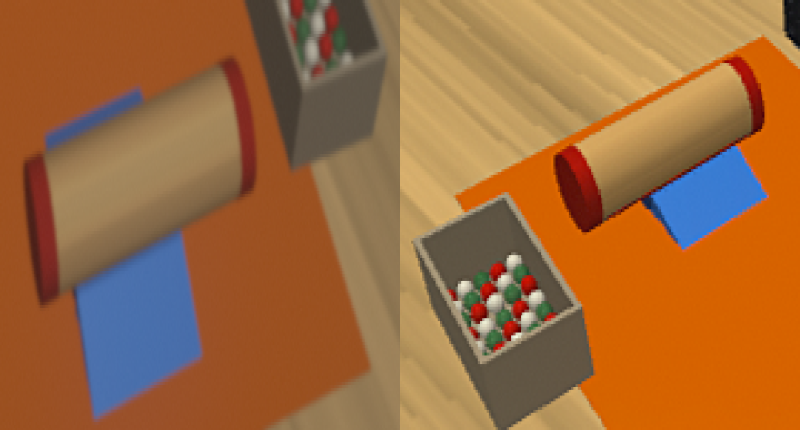

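```bash
python3 - <<'E'
from h import *
sd=np.load('pics/side10.npz');sc=np.load('pics/scene10.npz')
c=np.array([.5278,-.226,0]);u=np.array([np.cos(.13),-np.sin(.13),0]);v=np.array([np.sin(.13),np.cos(.13),0])
def pr(im,p,z,t): q=ray(im,p,z)-c; print(t,(q@u).round(4),(q@v).round(4))
for p in [(157,188),(191,226.4),(147,245.6),(116.8,203.7)]: pr(sc,p,.05,'scene top')
for p in [(434,297),(476.7,368),(525,357.5)]: pr(sd,p,.05,'side top')
pr(sd,(470,394),0,'side bottom')
w=np.load('pics/wrist1.npz')
for p in [(453,287),(547,312)]: pr(w,p,.05,'wrist')
t=ctrl.get_obs()['tool_pos']; q=t-c; M=R.from_rotvec(ctrl.get_obs()['tool_rot']).as_matrix()
for uu in (.118,):
  g=c+u*uu+[0,0,t[2]]; g[2]=t[2]; print('goal',g,(M.T@(g-t))/.025)
E
```

```text
scene top 0.1399 -0.0048
scene top 0.1433 0.1107
scene top 0.2106 0.1066
scene top 0.2055 -0.0084
side top 0.1423 0.1093
side top 0.1377 -0.0079
side top 0.1987 -0.0106
side bottom 0.1392 -0.0075
wrist 0.1261 0.1302
wrist 0.2118 0.1064
goal [ 0.6448043  -0.24129683  0.19112906] [ 4.26165229  7.805305   -0.01186533]
```

Box face is at u≈0.139 and the bar's end at u≈0.095, in cradle axes. The shut fingers (29 mm) fit between them with about 7 mm to spare on each side. I'll move above the gap and check it from the wrist camera before going down.

Call:
step_arm(increments="0.53 0.97 0 0 0 0;0.53 0.97 0 0 0 0;0.53 0.97 0 0 0 0;0.53 0.97 0 0 0 0;0.53 0.97 0 0 0 0;0.53 0.97 0 0 0 0;0.53 0.97 0 0 0 0;0.51 1 0 0 0 0;0 0 1 0 0 0;0 0 1 0 0 0;0 0 1 0 0 0;0 0 0 0 0 0")

```text
t: 13.45
tool_pos: [0.64, -0.24, 0.1093]
tool_rot: [-3.13, 0.207, 0.02]
contact_force: [-1.8, 0.4, -1.5]
opening: -0.0001
```

```bash
python3 - <<'E'
from h import *
for n in ['side','scene','wrist']: snap(n,n+'11')
a=cv2.imread('pics/side11.png');b=cv2.imread('pics/scene11.png')
cv2.imwrite('pics/c11.png',np.hstack([cv2.resize(a[240:480,260:560],(400,320),interpolation=3),cv2.resize(b[70:310,90:390],(400,320),interpolation=3)]))
c=np.array([.5278,-.226,0]);u=np.array([np.cos(.13),-np.sin(.13),0]);v=np.array([np.sin(.13),np.cos(.13),0])
o=ctrl.get_obs();q=o['tool_pos']-c;print(o['tool_pos'],q@u,q@v,o['tool_rot'])
E
```

```text
[ 0.64453945 -0.2415074   0.11806196] 0.11776467861495268 -0.0002431331598833488 [-3.13470971e+00  2.06134351e-01  9.17139649e-04]
```

View pics/c11.png

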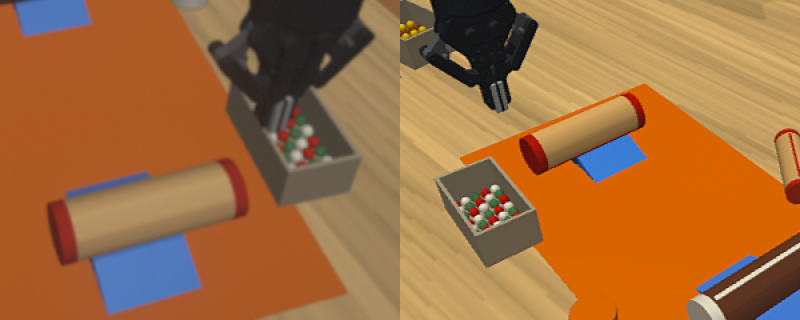

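View pics/wrist11.png

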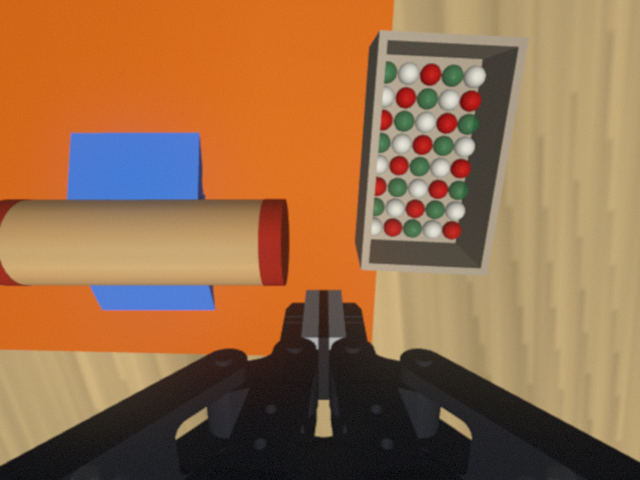

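```bash
python3 - <<'E'
from h import *
w=np.load('pics/wrist11.npz')
c=np.array([.5278,-.226,0]);u=np.array([np.cos(.13),-np.sin(.13),0]);v=np.array([np.sin(.13),np.cos(.13),0])
def pr(p,z,t): q=ray(w,p,z)-c; print(t,(q@u).round(4),(q@v).round(4))
pr((288,243),.0335,'bar end');pr((69,133),0,'foot');pr((199,133),0,'foot');pr((92,309),0,'far foot?');pr((214,309),0,'far foot?')
pr((361,268),.05,'box');pr((378,30),.05,'box')
E
```

```text
bar end 0.0962 -0.0
foot -0.0414 0.0608
foot 0.0396 0.0608
far foot? -0.0472 -0.0602
far foot? 0.0394 -0.06
box 0.1377 -0.0091
box 0.1424 0.1097
```

The wrist view shows a clear gap between the bar's end (288,243) and the box edge (361,268). The offset is about +16 mm. Going down, then nudging slowly.

Call:
step_arm(increments="0 0 0.6 0 0 0;0 0 0.6 0 0 0;0 0 0.6 0 0 0;0 0 0.6 0 0 0;0 0 0.5 0 0 0;0 0 0.25 0 0 0;0 0 0 0 0 0")

```text
t: 14.18
tool_pos: [0.643, -0.2403, 0.0359]
tool_rot: [-3.133, 0.205, 0.007]
contact_force: [-0.1, 0.6, 0.1]
opening: -0.0002
```

Call:
step_arm(increments="-0.08 0 0 0 0 0;-0.08 0 0 0 0 0;-0.08 0 0 0 0 0;-0.08 0 0 0 0 0;-0.08 0 0 0 0 0;-0.08 0 0 0 0 0;-0.08 0 0 0 0 0;-0.08 0 0 0 0 0;-0.08 0 0 0 0 0;0 0 0 0 0 0")

```text
t: 15.02
tool_pos: [0.627, -0.239, 0.0398]
tool_rot: [3.134, -0.206, 0.001]
contact_force: [1.8, 0.4, 1.4]
opening: 0.0001
```

```bash
cat > l2.py <<'E'
import sys
from h import *
k=sys.argv[1]
for n in ['side','scene','wrist']: snap(n,n+k)
a=cv2.imread(f'pics/side{k}.png');b=cv2.imread(f'pics/wrist{k}.png')
cv2.imwrite(f'pics/c{k}.png',np.hstack([cv2.resize(a[240:480,260:560],(400,320),interpolation=3),cv2.resize(b,(400,320),interpolation=3)]))
c=np.array([.5278,-.226,0]);u=np.array([np.cos(.13),-np.sin(.13),0]);v=np.array([np.sin(.13),np.cos(.13),0])
o=ctrl.get_obs();q=o['tool_pos']-c;print(o['tool_pos'],q@u,q@v,o['contact_force'])
E
python3 l2.py 12
```

```text
[ 0.6269508  -0.23895231  0.03940177] 0.09999322110256934 1.0315311895396019e-05 [ 2.36412985 -0.80410242  0.78683071]
```

View pics/c12.png

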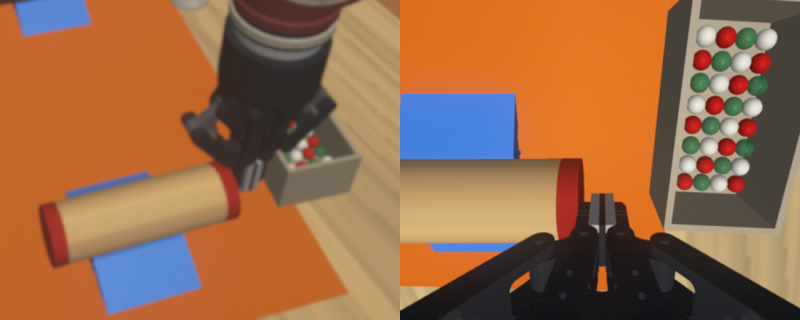

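```bash
cat > meas.py <<'E'
import sys
from h import *
k=sys.argv[1]
c=np.array([.5278,-.226,0]);u=np.array([np.cos(.13),-np.sin(.13),0])
for n in ['side','scene']:
  for kk in ('10',k):
    im=np.load(f'pics/{n}{kk}.npz')
    hsv=cv2.cvtColor(im['pixels'],cv2.COLOR_RGB2HSV);H,S,V=[hsv[:,:,i].astype(int) for i in range(3)]
    m=(((H<4)|(H>174))&(S>170)).astype(np.uint8)
    _,l,st,ce=cv2.connectedComponentsWithStats(m)
    for i in range(1,len(st)):
        q=ray(im,ce[i],.0335)-c
        if st[i,4]>80 and np.linalg.norm(q[:2])<.12: print(n,kk,st[i].tolist(),'u',(q@u).round(4))
E
python3 meas.py 12; python3 - <<'E'
from h import *
w=np.load('pics/wrist12.npz')
c=np.array([.5278,-.226,0]);u=np.array([np.cos(.13),-np.sin(.13),0])
for p in [(294,290)]: print((ray(w,p,.0335)-c)@u)
E
```

```text
side 10 [427, 361, 18, 40, 261] u 0.0962
side 10 [298, 392, 19, 46, 449] u -0.0592
side 12 [421, 362, 18, 41, 297] u 0.0889
side 12 [292, 394, 19, 45, 439] u -0.0666
scene 10 [256, 140, 18, 26, 128] u -0.0713
scene 10 [180, 171, 21, 30, 362] u 0.0872
scene 12 [260, 139, 17, 26, 124] u -0.0791
scene 12 [188, 170, 17, 29, 309] u 0.08
0.08913395126132015
```

The bar has moved 7.3 mm, with about 8.5 mm to go.

Call:
step_arm(increments="-0.07 0 0 0 0 0;-0.07 0 0 0 0 0;-0.07 0 0 0 0 0;-0.07 0 0 0 0 0;-0.06 0 0 0 0 0;0 0 0 0 0 0;0 0 0 0 0 0")

```text
t: 15.75
tool_pos: [0.618, -0.2377, 0.039]
tool_rot: [-3.135, 0.206, 0.001]
contact_force: [1.3, -0.7, 0.3]
opening: 0.0002
```

```bash
python3 l2.py 13; python3 meas.py 13
```

```text
[ 0.61806354 -0.23761919  0.03890253] 0.09100812850790317 0.00018008681683282746 [1.78075909 0.31071465 1.70428637]
side 10 [427, 361, 18, 40, 261] u 0.0962
side 10 [298, 392, 19, 46, 449] u -0.0592
side 13 [413, 364, 19, 41, 299] u 0.0796
side 13 [285, 396, 17, 45, 415] u -0.0757
scene 10 [256, 140, 18, 26, 128] u -0.0713
scene 10 [180, 171, 21, 30, 362] u 0.0872
scene 13 [264, 137, 17, 26, 123] u -0.0881
scene 13 [193, 168, 17, 29, 309] u 0.071
```

The bar now reads within about 1 mm of centre. Backing off and lifting straight up, then away.

Call:
step_arm(increments="0.15 0 0 0 0 0;0.15 0 0 0 0 0;0.15 0 0 0 0 0;0 0 -0.5 0 0 0;0 0 -1 0 0 0;0 0 -1 0 0 0;0 0 -1 0 0 0;0 0 -1 0 0 0;0 0 -1 0 0 0;0 0 -1 0 0 0;0 0 0 0 0 0")

```text
t: 16.82
tool_pos: [0.6325, -0.2406, 0.2103]
tool_rot: [3.13, -0.205, 0.017]
contact_force: [0.7, -0.6, 0.5]
opening: -0.0
```

Call:
step_arm(increments="-0.6 -1 0 0 0 0;-0.6 -1 0 0 0 0;-0.6 -1 0 0 0 0;-0.6 -1 0 0 0 0;-0.6 -1 0 0 0 0;-0.6 -1 0 0 0 0;-0.6 -1 0 0 0 0;0 0 0 0 0 0;0 0 0 0 0 0")

```text
t: 17.57
tool_pos: [0.5479, -0.051, 0.2019]
tool_rot: [3.135, -0.202, 0.0]
contact_force: [0.5, -0.4, 0.4]
opening: 0.0001
```

```bash
python3 l2.py 14; python3 meas.py 14; python3 - <<'E'
import cv2,numpy as np
a=cv2.imread('pics/side14.png');b=cv2.imread('pics/scene14.png')
cv2.imwrite('pics/f14.png',np.hstack([cv2.resize(a[160:480,130:556],(400,300)),cv2.resize(b,(400,300))]))
E
```

```text
[ 0.54866996 -0.05282993  0.20190043] -0.001754893296274667 0.1744143022973337 [0.6705348  0.01818498 0.04118007]
side 10 [427, 361, 18, 40, 261] u 0.0962
side 10 [298, 392, 19, 46, 449] u -0.0592
side 14 [414, 364, 18, 41, 276] u 0.0791
side 14 [284, 397, 18, 44, 408] u -0.0757
scene 10 [256, 140, 18, 26, 128] u -0.0713
scene 10 [180, 171, 21, 30, 362] u 0.0872
scene 14 [264, 137, 17, 26, 124] u -0.0879
scene 14 [189, 168, 21, 29, 370] u 0.0712
```

View pics/f14.png

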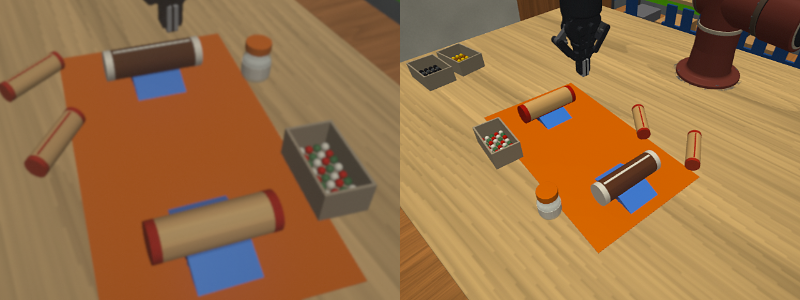

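View pics/wrist14.png

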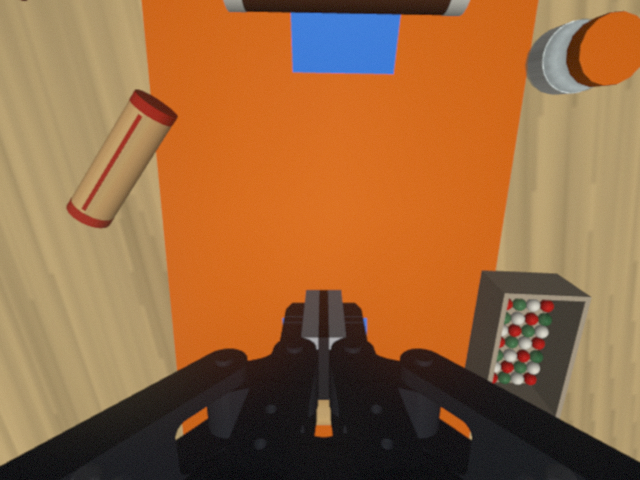

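The side and scene views show the bar lying along the groove, centred over the blue cradle and at rest (readings unchanged after release). The dark bar, box and jar look unmoved, and the hand is clear at 0.2 m up. Handing in.

```bash
python3 -c "
from station import ctrl
print(ctrl.finish_job())"
```

```text
the job is handed in; nothing more can be done
None
```

The pale bar is lying in the groove of the empty blue cradle, roughly centred, and the job was handed in at about 17.7 s of robot time. I rolled it there with the two open fingertips. At the foot of the ramp it bound against the vertical fingers, with about 11 N of push. I eased back, tilted the fingers 0.25 rad and pushed along the slope. It went over the lip slowly and dropped in by itself. One nudge on its far end, about 16 mm, centred it.

**Last checks:**
- **Centring:** the bar is within about 2 mm of centre by the side view, and its position did not change after the fingers left it. The raw scene-view reading was about 8 mm off centre the other way. I put that down to the part of the red ends that camera sees, since the same bias was there before the nudge. The last wrist picture could not settle it, because the hand hid the bar.
- **Surroundings:** the dark bar, bead box and jar look unmoved by eye in the pictures; I did not re-measure their positions. The hand finished shut, clear and about 0.2 m above the bench.

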